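# Sort the prep leftovers and hold the cast mallet over its rest

### The arm

A 6-joint arm with a two-finger parallel gripper is mounted at the origin on a cart in front of the work surface, level with it; the furniture and walls round the work are solid. World frame = base frame: x ahead of the robot, y to its left, z up, the work surface at z = 0. Lengths are in m, angles in degrees, forces in N, time in s.
With the tool pointing down it reaches from about 0.325 to 0.85 m from the base axis. Payload 15.5 kg.
Tool frame: the origin (TCP) lies at the very end of the fingers, on their centre line; the grasp point (between the pads) lies arm.grip_depth behind it (arm.grip_depth is the distance from the TCP to the grasp point, in m); z points along the fingers, y is the line along which they close (so a half turn about z gives the same grasp; the last joint's range is limited). The gripper opens to 91 mm and grips with 3 to 60 N. Pads are 32 mm wide; open, the fingers measure 118 mm over their backs; the gripper's body (76 mm by 178 mm) begins 60 mm behind the grasp point.
Start: joints at [58.298, 28.281, 77.091, -0, 74.628, -5.472], TCP at [0.276, 0.561, 0.214] pointing down, gripper open.
Joint ranges: [-166.48, 166.48], [-47.26, 123.95], [12.59, 153.08], [-70.14, 250.14], [6.76, 159.57], [-176.63, 176.63]. Speed limits (degrees/s): [108.29, 108.29, 147.25, 172.46, 172.46, 172.46].

### API

Orientations are given as a 3x3 rotation matrix whose columns are the frame's x, y, z axes.
In Python, from rig import arm gives the robot as it stands. Calls block until the motion is done:
- arm.move_to(position, orientation): joint-space move of the TCP to a pose.
- arm.move_l(position, orientation=None, feed=0.15): straight line of the TCP; orientation=None keeps the orientation; feed is the mean speed in m/s.
- arm.move_joints(angles): joint-space move.
- arm.grip(opening): finger opening in m; the grip force is fixed at half the most; returns when the fingers have stopped.
- arm.sleep(seconds).
- arm.solve_ik(position, orientation): joint angles nearest the present ones, or None.
- arm.snapshot(name): name is "side" or "top" or "wrist"; returns the picture (480x640x3 uint8, red, green, blue); there is no depth.
- arm.get_calibration(name): a dict with "intrinsics" (3x3 intrinsics, pixels), "k1" (the pictures are not rectified: a ray, as slopes to the right and down, at radius r is drawn at 1 + k1 r^2 times it, then the intrinsics apply), "cam_to_world" (4x4, takes a point from camera to world coordinates). Camera axes: x right, y down, z forward; pixel columns grow to the right and rows downward; lengths in m; the calibration is good to about 2 mm. A picture is of the moment at which its call begins: read the wrist's pose just before it. get_calibration takes no time and is no camera call; for the wrist camera it gives the pose at the moment of the call.
A pose or a line that the arm cannot do raises arm.Unreachable and nothing moves.
- arm.sign_off(): hands the job in; it is judged then, once.
Readings, each from a call of its own:
- arm.current_t(): time.
- arm.current_joint_positions(): joint angles.
- arm.current_dq(): joint speeds.
- arm.current_tau(): joint torques, N m.
- arm.current_ee_pos(): TCP position.
- arm.current_tool_rot(): TCP orientation.
- arm.current_force(): force on the tool from outside, world axes, zero at the start.
- arm.current_torque(): the same for the moment, N m.
- arm.current_width(): finger opening in m.
- arm.current_grasp_force(): force on a finger pad.
Only numpy, scipy, OpenCV 4.12 (cv2) and the standard library are available. Lean on these libraries where they do the work, as an engineer would, in place of code of your own. Each camera call takes 0.05 s, during which the arm holds its last target. There are 200 camera calls.

### The job

Clear up after cooking: put the garlic in the bowl and the fork flat in the wooden cutlery tray (either first), leaving the timer and the coffee pod where they are. Then pick up the heavy-headed meat mallet by its balance point, without letting it tip, and hold it level and lined up over its rest, the head over the seat and the handle over the prongs, its underside about 5 cm above the tips of the rest's prongs. Finish while still holding it there: do not set it down or let go, I will wipe the rest underneath.

Things in the scene. Friction and masses are not known exactly. Their poses are not given: they have to be found in the camera images.
- garlic: garlic bulb, pale, about 53 mm wide and 53 mm tall, loose, upright on the worktop; origin: centre of its underside. Grip it across its belly, about 22 mm up
- fork: steel table fork, loose, 205 mm long (own x), at most 28 mm wide (own y) and 16 mm high, lying on the worktop; origin: centre of its underside, mid-length
- bowl: white china bowl with a small flower pattern, fixed; outside diameter 140 mm, rim 63 mm high, inner floor 8 mm high and about 60 mm across, inner mouth about 125 mm across; origin: centre of its underside
- cutlery_tray: open-topped shallow light wooden tray, fixed, outside 270 mm (own x) x 130 mm (own y), 40 mm high, walls and floor 6 mm; origin: centre of its underside. The fork lies lengthwise in it
- mallet: cast metal meat mallet, loose, about 0.4 kg, lying level. Own x: along the handle from head to pommel; origin on its underside, below the balance point. Head: 40 (x) x 64 (y) x 46 mm high, x = -77 to -37 mm. Handle: 22 x 22 mm bar, x = -37 to +153, its axis 23 mm above the underside. Pommel: disc 46 mm wide, 10 mm thick, at x = +158. Balance point: 37 mm from the head along the handle
- mallet_balance (a point): the mallet's balance point, on the handle's axis, 23 mm above the underside, 37 mm from the head's inner face; axes as the mallet's
- mallet_head (a point): centre of the mallet's head, 57 mm from the balance point
- rest: mallet rest, fixed: wooden base 215 x 90 x 14 mm, a shallow seat for the head at its -x end (60 x 84 mm, rim 27 mm above the worktop), two upright steel prongs for the handle at x = +80 mm (34 mm gap, tips 60 mm above the worktop). Own x runs from seat to prongs. Origin: on the worktop, below where the balance point belongs: a mallet in line has the same x, y and yaw
- rest_mid (a point): point above the rest's origin, at the height of the prong tips (60 mm above the worktop); the mallet's balance point belongs straight above it
- rest_seat (a point): middle of the seat's floor, 57 mm from the rest's origin towards its -x end, 19 mm above the worktop; the mallet's head belongs straight above it
- timer: round kitchen timer, off-white, 65 mm wide, 52 mm high, loose bystander; origin: centre of its underside
- pod_a: dark coffee pod, 37 mm wide, 26 mm high, loose bystander; origin: centre of its underside
There are look-alikes about, which are no part of the job. Leave any blue or purple look-alike of the garlic alone.

How it is judged (in metres and radians):
On the way, in this order (a step that is already met when the one before it is completed fails the run):
1. the garlic rests in the bowl and the fork lies in the tray, both let go (horizontal distance between garlic and bowl below 0.045 m and height (world z) of garlic below 0.05 m and x of fork in the frame of cutlery_tray between -0.04 and 0.04 m and y of fork in the frame of cutlery_tray between -0.06 and 0.06 m and height (world z) of fork below 0.025 m and angle between fork's own z axis and vertical below 0.2 rad and angle between the x axis of fork and the x axis of cutlery_tray, either way round below 0.35 rad and linear speed of each of garlic, fork below 0.03 m/s and contact force between each of garlic, fork and the fingers below 0.05 N), for 0.2 s.
2. the mallet is lifted clear by its balance point (x of the grasp point in the frame of mallet between -0.025 and 0.025 m and contact force between mallet and the fingers above 1 N and contact force between mallet and rest below 0.05 N and height (world z) of mallet_balance between 0.075 and 0.175 m), for 0.2 s.
At the end, for the whole second after the job is handed in: Mallet held by fingers only, within 25 mm of its balance point, level within 5 deg, underside 15 to 92 mm above the prong tips, balance point within 20 mm and head within 22 mm of their places over the rest. Garlic in bowl, fork flat lengthwise in tray; timer and pod moved under 30 mm (all of step 2 and horizontal distance between garlic and bowl below 0.045 m and height (world z) of garlic below 0.05 m and x of fork in the frame of cutlery_tray between -0.04 and 0.04 m and y of fork in the frame of cutlery_tray between -0.06 and 0.06 m and height (world z) of fork below 0.025 m and angle between fork's own z axis and vertical below 0.2 rad and angle between the x axis of fork and the x axis of cutlery_tray, either way round below 0.35 rad and linear speed of each of garlic, fork, mallet below 0.03 m/s and horizontal distance between mallet_balance and rest_mid below 0.02 m and horizontal distance between mallet_head and rest_seat below 0.022 m and angle between mallet's own z axis and vertical below 0.09 rad and height (world z) of mallet_balance above 0.098 m and angular speed of mallet below 0.2 rad/s and distance of each of timer, pod_a from where it was at the start of the episode below 0.03 m); the arm keeps its last pose, push and grip.
It fails at once if the mallet tips by more than 17 degrees (angle between mallet's own z axis and vertical above 0.3 rad).
It fails at once if the timer or the coffee pod is knocked away (distance of any of timer, pod_a from where it was at the start of the episode above 0.03 m).
It also fails if it takes over 67 s, if anything falls off the work surface, if the arm or the gripper's body presses on something with over 40 N, if the wrist force passes 120 N, or if a joint passes its speed limit or range.

## Working session

There is one attempt and no reset: what is moved stays moved. The work goes in short steps, each a Python script; the robot and the scene stay as the last script left them, time stands still between calls to the robot, and variables do not carry over. Pictures are saved under pics/ and viewed, at most 10 in all, crops included, and the job is handed in when it is done.

```bash
mkdir -p pics
cat > h.py <<'E'
import numpy as np, cv2
from rig import arm
def pix2plane(cal,uv,z):
    K=np.array(cal["intrinsics"]);T=np.array(cal["cam_to_world"])
    uv=np.atleast_2d(np.array(uv,float))
    d=cv2.undistortPoints(uv.reshape(-1,1,2),K,np.array([cal["k1"],0,0,0.])).reshape(-1,2)
    r=np.c_[d,np.ones(len(d))]@T[:3,:3].T
    return T[:3,3]+r*((z-T[2,3])/r[:,2])[:,None]
def down(yaw):  # yaw (deg) of the tool x axis, tool z down
    c,s=np.cos(np.radians(yaw)),np.sin(np.radians(yaw))
    return np.array([[c,s,0],[s,-c,0],[0,0,-1.]])
E
python3 - <<'E'
from h import *
import pickle
for n in("top","side"):
    im=arm.snapshot(n);c=arm.get_calibration(n)
    cv2.imwrite(f"pics/{n}0.png",im[:,:,::-1]);pickle.dump(c,open(f"{n}.pkl","wb"))
    print(n,np.round(np.array(c["cam_to_world"]),3).tolist(),np.array(c["intrinsics"]).tolist(),c["k1"])
print(arm.grip_depth,arm.current_t(),arm.current_width(),np.round(arm.current_tool_rot(),2).tolist())
E
```

```text
top [[-0.211, -0.958, 0.196, 0.32], [-0.977, 0.208, -0.04, 0.22], [-0.003, -0.2, -0.98, 0.983], [0.0, 0.0, 0.0, 1.0]] [[500.434641141184, 0.0, 314.9048681740883], [0.0, 500.434641141184, 233.94555373616987], [0.0, 0.0, 1.0]] -0.000563759991783636
side [[-0.962, -0.107, 0.251, 0.256], [-0.273, 0.359, -0.892, 1.101], [0.005, -0.927, -0.375, 0.461], [0.0, 0.0, 0.0, 1.0]] [[492.26383856112886, 0.0, 319.6991181894463], [0.0, 492.26383856112886, 240.52899088285804], [0.0, 0.0, 1.0]] 0.009720313684861905
0.0188 0.1 0.09127786793954008 [[-0.9, 0.44, -0.0], [0.44, 0.9, -0.0], [0.0, -0.0, -1.0]]
```

View pics/top0.png

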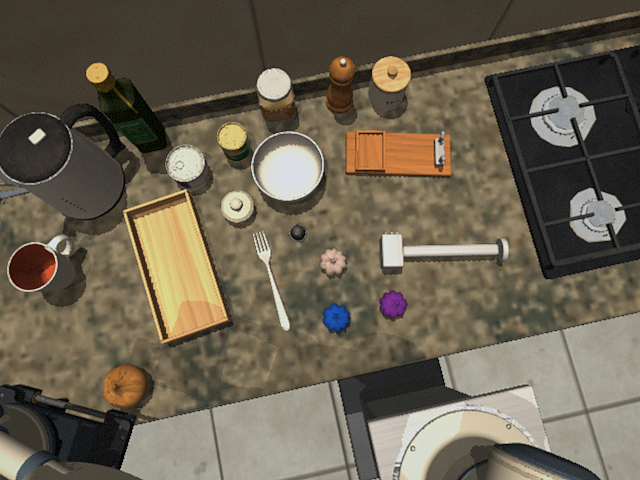

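View pics/side0.png

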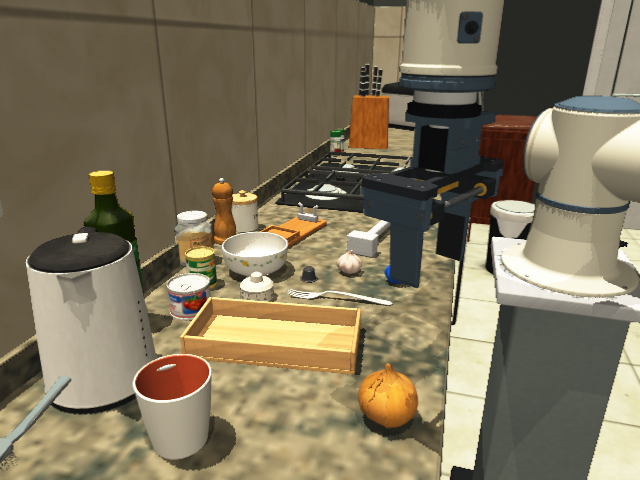

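The top view shows the garlic candidates: pale pink (333,262), blue (337,318) and purple (393,305), plus an orange onion at (125,385). The pale one fits. The mallet is at (392,252)–(503,250), the rest at (347–451,132–177), the bowl at (288,167), the tray at (177,267), the fork at (262,235)–(286,327), the timer at (237,207) and the pod at (298,232). The side view agrees, with the garlic at (349,263). Next I'll measure with masks and check an enlarged crop.

```bash
cat > m.py <<'E'
from h import *
import pickle
c=pickle.load(open("top.pkl","rb"));im=cv2.imread("pics/top0.png");hsv=cv2.cvtColor(im,cv2.COLOR_BGR2HSV)
H,S,V=cv2.split(hsv);vis=im.copy()
def blob(name,mask,roi,z):
    x0,y0,x1,y1=roi;m=np.zeros(mask.shape,np.uint8);m[y0:y1,x0:x1]=mask[y0:y1,x0:x1]*255
    m=cv2.morphologyEx(m,cv2.MORPH_CLOSE,np.ones((3,3)))
    k=max(cv2.findContours(m,cv2.RETR_EXTERNAL,cv2.CHAIN_APPROX_NONE)[0],key=cv2.contourArea)
    cv2.drawContours(vis,[k],-1,(0,255,0),1)
    P=pix2plane(c,k.reshape(-1,2),z)[:,:2]
    R=cv2.minAreaRect((P*1000).astype(np.float32));b=cv2.boxPoints(R);e=max(b[1]-b[0],b[2]-b[1],key=np.linalg.norm)
    print(name,"ctr",np.round(R[0],1),"size",np.round(R[1],1),"long axis deg",round(np.degrees(np.arctan2(e[1],e[0])),1),"boxpx",cv2.boundingRect(k))
    return k,P
pale=(V>135)&(S<90)
blob("garlic",(V>120)&(S<110),(315,243,352,280),.025)
blob("fork",(V>120)&(S<60),(248,226,294,334),.006)
blob("mallet head",pale,(375,225,404,280),.046)
blob("handle",pale,(406,238,494,265),.030)
blob("pommel",pale,(496,232,515,270),.023)
blob("mallet all",pale,(375,225,515,280),.03)
org=(H<15)&(S>150)&(V>70)
blob("rest",org,(335,120,460,185),.014)
blob("tray",(H>8)&(H<26)&(S>70)&(V>110),(120,185,235,348),.040)
k,P=blob("timer",pale,(218,190,258,226),.026)
blob("pod",V<60,(286,222,310,245),.013)
blob("bowl",(V>110)&(S<60),(248,130,328,206),.060)
cv2.imwrite("pics/crop1.png",cv2.resize(vis[115:345,235:525],None,fx=2.6,fy=2.6,interpolation=cv2.INTER_CUBIC))
E
python3 m.py
```

```text
garlic ctr [452.4 164.7] size [54.  77.9] long axis deg -74.7 boxpx (315, 243, 37, 37)
fork ctr [444.6 279.8] size [202.3  26.8] long axis deg 7.0 boxpx (253, 231, 37, 100)
mallet head ctr [442.8  45.8] size [ 40.1 102.1] long axis deg -14.2 boxpx (382, 226, 22, 54)
handle ctr [430.9 -67. ] size [169.4  30.6] long axis deg 79.2 boxpx (406, 239, 88, 17)
pommel ctr [ 412.5 -177.5] size [35.9 51.4] long axis deg -12.2 boxpx (496, 232, 19, 27)
mallet all ctr [445.  -44.2] size [101.9 223.6] long axis deg -86.7 boxpx (382, 225, 116, 55)
rest ctr [644.8 -20.9] size [213.   93.3] long axis deg 76.2 boxpx (346, 130, 105, 46)
tray ctr [511.5 451.4] size [220.4 312.1] long axis deg -10.3 boxpx (120, 185, 115, 163)
timer ctr [599.  318.7] size [76.9 66.5] long axis deg 79.1 boxpx (218, 190, 40, 34)
pod ctr [524.8 213.7] size [25.8 30.3] long axis deg -11.9 boxpx (291, 225, 14, 16)
bowl ctr [649.8 206.7] size [139.7 140.3] long axis deg -12.3 boxpx (251, 131, 73, 70)
```

View pics/crop1.png

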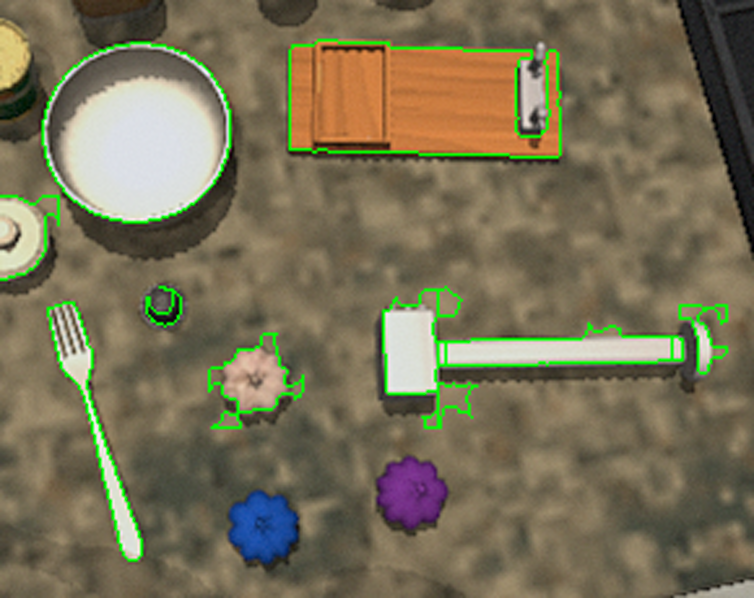

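The crop confirms the pale pinkish bulb at crop (257,380) as the garlic; the blue and purple ones are left alone. Masks leaked for the garlic, mallet and tray, so I'll use clean corner pixels there.

```bash
cat > p.py <<'E'
from h import *
import pickle
c=pickle.load(open("top.pkl","rb"))
def C(pts,z): return np.round(1000*pix2plane(c,np.array(pts)/2.6-.3+[235,115],z)[:,:2],1)
def F(pts,z): return np.round(1000*pix2plane(c,pts,z)[:,:2],1)
ang=lambda a,b:round(np.degrees(np.arctan2(*(b-a)[::-1])),1)
print("garlic",C([[257,380]],.03))
h=C([[384,310],[433,308],[437,393],[386,395]],.046);print("head",h.tolist(),h.mean(0))
a=C([[440,353],[682,349]],.030);print("handle",a.tolist(),ang(*a))
s=C([[315,43],[389,45],[388,146],[315,143]],.027);print("seat rim",s.tolist(),s.mean(0))
b=C([[290,46],[560,51],[560,157],[290,150]],.014);print("base",b.tolist(),b.mean(0),ang(b[0],b[1]),ang(b[3],b[2]))
print("prong tips",C([[540,47],[537,118]],.06),"base",C([[533,67],[533,142]],.014))
t=F([[123,210],[188,192],[229,320],[164,342]],.04);print("tray",t.tolist(),t.mean(0),ang(t[0],t[3]),ang(t[1],t[2]))
f=C([[65,303],[135,557]],.006);print("fork tip",f.tolist(),f.mean(0),ang(f[1],f[0]))
print("timer",F([[237.5,208]],.03),"pod",C([[164,306]],.02))
# reach check
for p,y in(((.45,.165),0),((.445,.28),0),((.645,.205),0),((.51,.45),0),((.43,-.01),0),((.64,-.02),0)):
    for yy in range(-180,180,45):
        q=arm.solve_ik([*p,.15],down(yy)); print(p,yy,None if q is None else np.round(q).astype(int).tolist()) if yy in(-90,-45,0,90,-180) else 0
E
python3 p.py
```

```text
garlic [[452.  157.5]]
head [[480.7, 56.1], [474.5, 20.6], [412.9, 33.1], [419.3, 69.6]] [446.85  44.85]
handle [[443.0, 20.4], [407.9, -155.7]] -101.3
seat rim [[702.5, 54.8], [688.6, -1.3], [608.4, 19.1], [622.6, 73.4]] [655.525  36.5  ]
base [[709.4, 72.5], [660.0, -135.3], [575.2, -112.2], [625.3, 91.8]] [642.475 -20.8  ] -103.4 -103.8
prong tips [[ 650.1 -104.6]
 [ 596.1  -87.7]] base [[ 651.5 -111. ]
 [ 591.5  -94.8]]
tray [[634.6, 536.2], [643.7, 406.8], [383.4, 372.2], [369.4, 496.5]] [507.775 452.925] -171.5 -172.4
fork tip [[544.7, 286.8], [345.7, 272.7]] [445.2  279.75] 4.1
timer [[594.2 319. ]] pod [[523.3 213.2]]
(0.45, 0.165) -180 [13, 21, 102, 0, 57, -77]
(0.45, 0.165) -90 [13, 21, 102, 0, 57, -167]
(0.45, 0.165) -45 [13, 21, 102, 0, 57, 148]
(0.45, 0.165) 0 [13, 21, 102, 0, 57, 103]
(0.45, 0.165) 90 [13, 21, 102, 0, 57, 13]
(0.445, 0.28) -180 [26, 25, 96, 0, 60, -64]
(0.445, 0.28) -90 [26, 25, 96, 0, 60, -154]
(0.445, 0.28) -45 [26, 25, 96, 0, 60, 161]
(0.445, 0.28) 0 [26, 25, 96, 0, 60, 116]
(0.445, 0.28) 90 [26, 25, 96, 0, 60, 26]
(0.645, 0.205) -180 [13, 36, 73, 0, 71, -77]
(0.645, 0.205) -90 [13, 36, 73, 0, 71, -167]
(0.645, 0.205) -45 [13, 36, 73, 0, 71, 148]
(0.645, 0.205) 0 [13, 36, 73, 0, 71, 103]
(0.645, 0.205) 90 [13, 36, 73, 0, 71, 13]
(0.51, 0.45) -180 [36, 36, 73, 0, 71, -54]
(0.51, 0.45) -90 [36, 36, 73, 0, 71, -144]
(0.51, 0.45) -45 [36, 36, 73, 0, 71, 171]
(0.51, 0.45) 0 [36, 36, 73, 0, 71, 126]
(0.51, 0.45) 90 [36, 36, 73, 0, 71, 36]
(0.43, -0.01) -180 [-9, 18, 108, 0, 54, -99]
(0.43, -0.01) -90 [-9, 18, 108, 0, 54, 171]
(0.43, -0.01) -45 [-9, 18, 108, 0, 54, 126]
(0.43, -0.01) 0 [-9, 18, 108, 0, 54, 81]
(0.43, -0.01) 90 [-9, 18, 108, 0, 54, -9]
(0.64, -0.02) -180 [-7, 33, 79, 0, 68, -97]
(0.64, -0.02) -90 [-7, 33, 79, 0, 68, 173]
(0.64, -0.02) -45 [-7, 33, 79, 0, 68, 128]
(0.64, -0.02) 0 [-7, 33, 79, 0, 68, 83]
(0.64, -0.02) 90 [-7, 33, 79, 0, 68, -7]
```

Run:
```python
from h import *
import pickle
out=[]
for n,p,y in(("fork",(.445,.280),185.5),("garlic",(.452,.158),180)):
    arm.move_to([*p,.22],down(y));print(arm.current_t())
    c=arm.get_calibration("wrist");im=arm.snapshot("wrist")[:,:,::-1].copy()
    pickle.dump((c,im),open(f"w_{n}.pkl","wb"))
    T=np.array(c["cam_to_world"]);print(n,np.round(T,3).tolist(),np.round(c["intrinsics"],0).tolist(),c["k1"])
    out.append(cv2.resize(im,(400,300)))
cv2.imwrite("pics/w1.png",np.hstack(out))
```

```text
1.3417
fork [[-0.095, 0.954, 0.284, 0.364], [0.995, 0.091, 0.026, 0.273], [-0.001, 0.285, -0.958, 0.391], [0.0, 0.0, 0.0, 1.0]] [[330.0, 0.0, 315.0], [0.0, 330.0, 245.0], [0.0, 0.0, 1.0]] -0.012411306688147074
1.95
garlic [[0.001, 0.958, 0.286, 0.371], [1.0, -0.001, -0.001, 0.159], [-0.001, 0.286, -0.958, 0.392], [0.0, 0.0, 0.0, 1.0]] [[330.0, 0.0, 315.0], [0.0, 330.0, 245.0], [0.0, 0.0, 1.0]] -0.012411306688147074
```

View pics/w1.png

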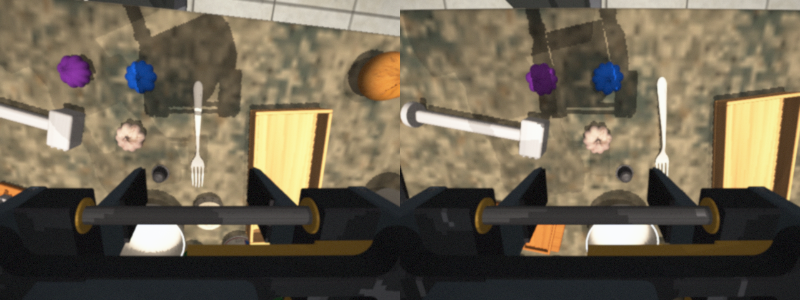

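The wrist views show the garlic at full-res (315,219) and the fork from (317,131) to (315,298), both nearly under the tool. I'll refine by mask, then pick up the garlic.

```bash
cat > g.py <<'E'
from h import *
import pickle
def pts(n,cond,roi,z,dbg=0):
    c,im=pickle.load(open(f"w_{n}.pkl","rb"));h=cv2.cvtColor(im,cv2.COLOR_BGR2HSV)
    m=cond(*[a.astype(int) for a in cv2.split(h)]).astype(np.uint8)*255
    x0,y0,x1,y1=roi;k=np.zeros_like(m);k[y0:y1,x0:x1]=m[y0:y1,x0:x1]
    k=cv2.morphologyEx(k,cv2.MORPH_OPEN,np.ones((3,3)))
    t=max(cv2.findContours(k,cv2.RETR_EXTERNAL,cv2.CHAIN_APPROX_NONE)[0],key=cv2.contourArea).reshape(-1,2)
    print(n,"bbox",cv2.boundingRect(t));return pix2plane(c,t,z)[:,:2]
E
python3 - <<'E'
from g import *
P=pts("garlic",lambda h,s,v:(v>165)&(s<90),(270,180,360,260),.025);G=np.array(cv2.minEnclosingCircle((P*1000).astype(np.float32))[0])/1000
print("garlic",G,np.ptp(P,0))
Q=pts("fork",lambda h,s,v:(v>150)&(s<70),(290,120,345,310),.006)
R=cv2.minAreaRect((Q*1000).astype(np.float32));print("fork",R)
g=lambda s:np.round([arm.current_width(),arm.current_grasp_force(),arm.current_t()],4)
if np.linalg.norm(G-[.452,.1575])<.008:
    G=(G+[.452,.1575])/2
    O=down(180);arm.move_to([*G,.10],O);arm.move_l([*G,.004],O,feed=.12);arm.grip(.03);print(g(0))
    arm.move_l([*G,.14],feed=.2);print(g(0))
    B=[.650,.207];arm.move_to([*B,.14],O)
    arm.move_l([*B,.040],feed=.1);print(g(0),arm.current_force());arm.grip(.062);arm.sleep(.2);print(g(0))
    arm.move_l([*B,.17],feed=.2)
    pk=arm.get_calibration("wrist")
E
```

```text
garlic bbox (291, 203, 48, 52)
garlic [0.46240186 0.15234445] [0.05986642 0.05416919]
fork bbox (304, 130, 24, 170)
fork ((448.432373046875, 280.82012939453125), (204.74424743652344, 28.5679931640625), 6.042364597320557)
```

Run:
```python
from g import *
c,im=pickle.load(open("w_garlic.pkl","rb"))
print(pix2plane(c,[[316,219]],.03))
h=cv2.cvtColor(im,cv2.COLOR_BGR2HSV)
for r in range(190,262,5): print(r,h[r,296:340:5].tolist())
```

```text
[[0.44847765 0.15906364 0.03      ]]
190 [[26, 60, 120], [24, 59, 129], [22, 65, 133], [23, 66, 135], [21, 66, 136], [26, 60, 123], [23, 73, 125], [20, 83, 144], [17, 86, 155]]
195 [[23, 65, 125], [21, 68, 146], [21, 72, 113], [22, 61, 92], [21, 74, 148], [23, 64, 111], [23, 68, 120], [20, 79, 168], [19, 85, 179]]
200 [[21, 67, 129], [19, 73, 118], [20, 85, 84], [15, 71, 107], [19, 75, 98], [18, 76, 94], [18, 73, 98], [19, 78, 180], [20, 80, 192]]
205 [[21, 78, 95], [16, 78, 78], [11, 70, 172], [12, 68, 215], [12, 67, 156], [11, 72, 169], [10, 80, 172], [18, 75, 142], [18, 78, 186]]
210 [[15, 71, 130], [12, 64, 151], [14, 65, 223], [17, 50, 243], [14, 60, 231], [14, 75, 224], [12, 70, 227], [11, 70, 172], [19, 76, 121]]
215 [[11, 69, 171], [13, 62, 234], [16, 54, 242], [16, 45, 247], [16, 45, 247], [14, 61, 241], [16, 55, 244], [10, 67, 202], [12, 67, 138]]
220 [[12, 67, 152], [16, 51, 243], [17, 39, 250], [16, 50, 245], [13, 70, 201], [15, 47, 245], [16, 45, 248], [15, 67, 235], [11, 74, 218]]
225 [[11, 71, 213], [15, 52, 243], [16, 45, 247], [11, 68, 220], [12, 70, 163], [13, 87, 1
[... 325 characters left out ...]
53]]
240 [[21, 74, 149], [19, 74, 170], [11, 74, 193], [11, 68, 230], [12, 63, 235], [13, 62, 235], [11, 70, 187], [17, 75, 136], [19, 76, 138]]
245 [[20, 72, 159], [19, 75, 171], [20, 73, 140], [14, 69, 155], [15, 69, 137], [12, 71, 166], [19, 61, 118], [24, 67, 111], [23, 67, 130]]
250 [[19, 76, 187], [19, 71, 172], [21, 70, 134], [20, 70, 134], [19, 72, 135], [22, 66, 119], [27, 57, 99], [28, 49, 88], [30, 45, 103]]
255 [[19, 75, 170], [23, 63, 133], [25, 64, 99], [22, 65, 106], [20, 71, 125], [23, 68, 108], [26, 61, 101], [24, 57, 108], [24, 59, 113]]
260 [[20, 75, 156], [22, 70, 123], [25, 62, 94], [22, 72, 103], [20, 71, 118], [20, 63, 113], [23, 61, 112], [21, 66, 120], [23, 63, 126]]
```

The leak was into the background. True silhouette centre is (316,224), giving about (0.453, 0.158), which agrees with the top view.

Run:
```python
from h import *
g=lambda:np.round([arm.current_width(),arm.current_grasp_force(),arm.current_t()],4)
G=[.4525,.158];O=down(180)
arm.move_to([*G,.10],O);arm.move_l([*G,.004],O,feed=.12);arm.grip(.03);print(g())
arm.move_l([*G,.14],feed=.2);print(g())
B=[.650,.207];arm.move_to([*B,.14],O)
arm.move_l([*B,.040],feed=.1);print(g(),arm.current_force());arm.grip(.062);arm.sleep(.2);print(g())
arm.move_l([*B,.17],feed=.2)
F=[.4465,.2805];O=down(186)
arm.move_to([*F,.12],O);print(g())
cv2.imwrite("pics/t2.png",arm.snapshot("top")[100:300,200:400,::-1].repeat(2,0).repeat(2,1))
```

```text
[ 0.0496 30.0003  4.2167]
[ 0.0498 29.9999  5.05  ]
[ 0.0497 30.      7.025 ] [ 0.83049957 -0.27176988 -0.96470731]
[0.0619 0.     7.6333]
[0.0618 0.     9.325 ]
```

View pics/t2.png

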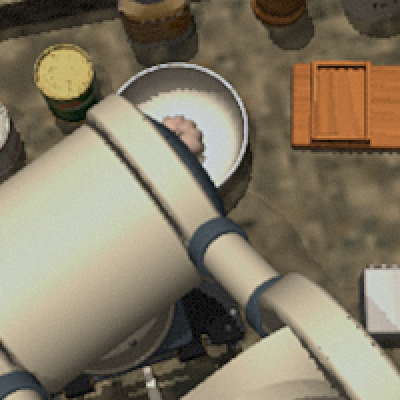

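The garlic is in the bowl (crop (185,135)). Next, the fork.

Run:
```python
from h import *
import pickle
g=lambda:np.round([arm.current_width(),arm.current_grasp_force(),arm.current_t()],4)
F=[.4465,.2805];T=[.508,.453]
arm.move_l([*F,.002],feed=.1);arm.grip(0.0);print(g(),arm.current_force())
arm.move_l([*F,.12],feed=.2);print(g())
arm.move_to([*T,.12],down(188));arm.move_l([*T,.0095],feed=.1);print(g(),arm.current_force())
arm.grip(.04);arm.sleep(.1);arm.move_l([*T,.15],feed=.25);print(g())
M=[.43,-.01];arm.move_to([*M,.22],down(78));print(g())
c=arm.get_calibration("wrist");im=arm.snapshot("wrist")[:,:,::-1].copy();pickle.dump((c,im),open("w_mallet.pkl","wb"))
t=arm.snapshot("top")[:,:,::-1];cv2.imwrite("pics/top3.png",t)
cv2.imwrite("pics/m3.png",np.hstack([cv2.resize(im,(400,300)),cv2.resize(t,(400,300))]))
```

```text
[2.19000e-02 2.77220e+01 1.14167e+01] [ 0.26543373 -0.07581362 -0.03219342]
[2.14000e-02 2.76908e+01 1.21583e+01]
[2.16000e-02 2.76922e+01 1.41750e+01] [ 0.26658081  0.07532661 -0.78740443]
[ 0.0402  0.     15.4667]
[ 0.0395  0.     17.2   ]
```

View pics/m3.png

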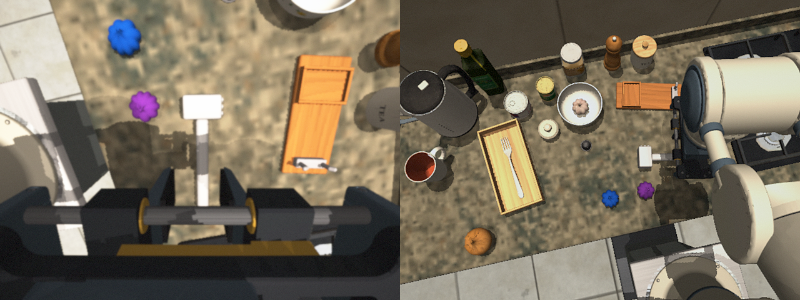

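The fork lies lengthwise in the tray and the garlic is in the bowl. In the wrist view, the mallet head is at full-res (323,171) and the rest spans (450–565,85–280). An enlarged look will give precise corners.

Run:
```python
from g import *
c,im=pickle.load(open("w_mallet.pkl","rb"))
cv2.imwrite("pics/crop4.png",cv2.resize(im[70:310,270:590],None,fx=2.5,fy=2.5,interpolation=cv2.INTER_CUBIC))
```

```text
(no output)
```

View pics/crop4.png

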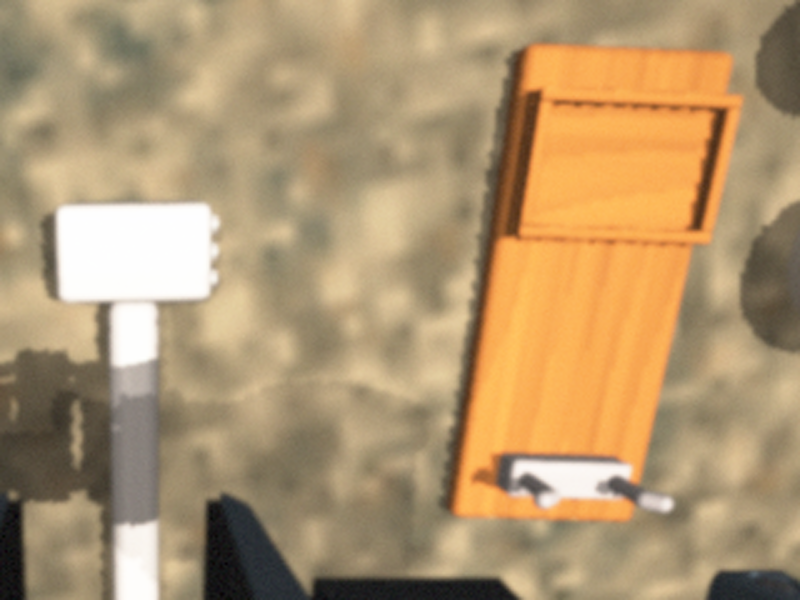

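Run:
```python
from g import *
c,_=pickle.load(open("w_mallet.pkl","rb"))
C=lambda p,z:np.round(1000*pix2plane(c,np.array(p)/2.5-.3+[270,70],z)[:,:2],1)
ang=lambda a,b:round(np.degrees(np.arctan2(*(b-a)[::-1])),1)
h=C([[58,205],[212,203],[212,300],[58,302]],.046);print("head",h.tolist(),h.mean(0),ang(h[0],h[1]),ang(h[3],h[2]))
a=C([[134,310],[136.5,590]],.034);print("handle",a.tolist(),ang(*a))
b=C([[530,45],[733,53],[632,520],[456,518]],.014);print("base",b.tolist(),b.mean(0),ang(b[0],b[3]),ang(b[1],b[2]))
s=C([[538,92],[742,97],[712,242],[518,237]],.027);print("seat",s.tolist(),s.mean(0),ang(s[0],s[3]),ang(s[1],s[2]))
t=C([[545,500],[660,502]],.06);print("tips",t.tolist(),t.mean(0),ang(*t))
u=s.mean(0);v=t.mean(0);d=(v-u)/np.linalg.norm(v-u);print("seat-prong",np.linalg.norm(v-u),ang(u,v),"origin",u+57*d)
```

```text
head [[423.6, 69.4], [484.4, 57.4], [477.7, 19.1], [414.8, 31.5]] [450.125  44.35 ] -11.2 -11.2
handle [[445.0, 20.0], [419.5, -111.1]] -101.0
base [[629.7, 91.8], [714.0, 71.5], [665.0, -134.8], [579.6, -115.5]] [647.075 -21.75 ] -103.6 -103.4
seat [[625.4, 72.6], [708.4, 53.6], [695.7, -3.5], [613.1, 15.8]] [660.65   34.625] -102.2 -102.5
tips [[601.8, -92.5], [650.6, -103.8]] [626.2  -98.15] -13.0
seat-prong 137.17143698671381 -104.5 origin [646.33470198 -20.54811159]
```

Both cameras agree within 4 mm: mallet balance about (0.4375, −0.0113), yaw −101.1°; rest origin about (0.6445, −0.021), yaw −103.6°. Next, grasp and test-lift.

Run:
```python
from h import *
g=lambda:print(np.round([arm.current_width(),arm.current_grasp_force(),arm.current_t()],4),np.round(arm.current_force(),2),np.round(arm.current_torque(),3))
M=[.4375,-.0113];O=down(78.9)
arm.grip(.06);arm.move_to([*M,.10],O);g();arm.move_l([*M,.0045],O,feed=.08);g()
arm.grip(.01);arm.sleep(.2);g()
arm.move_l([*M,.0145],feed=.03);arm.sleep(.3);g()
c=arm.get_calibration("side");cv2.imwrite("pics/s5.png",cv2.resize(arm.snapshot("side")[170:320,290:490,::-1],None,fx=2,fy=2))
```

```text
[ 0.0599  0.     18.3583] [ 0.21 -0.03  0.52] [-0.087  0.05  -0.058]
[ 0.06  0.   19.7 ] [ 0.36 -0.53 -0.45] [-0.162  0.039 -0.001]
[2.15000e-02 2.99988e+01 2.05667e+01] [ 2.33 -0.42  0.56] [-0.122 -0.23  -0.103]
[2.20000e-02 2.99982e+01 2.13500e+01] [-0.58 -0.14 -4.67] [-0.11   0.046  0.022]
```

Run:
```python
from h import *
g=lambda:print(np.round([arm.current_width(),arm.current_grasp_force(),arm.current_t()],4),np.round(arm.current_force(),2),np.round(arm.current_torque(),3))
arm.move_l([.4375,-.0113,.1145],feed=.06);arm.sleep(.3);g()
arm.move_l([.6445,-.021,.1145],down(76.4),feed=.07);arm.sleep(.4);g()
t=arm.snapshot("top")[:,:,::-1];s=arm.snapshot("side")[:,:,::-1];w=arm.snapshot("wrist")[:,:,::-1]
cv2.imwrite("pics/w6.png",w)
cv2.imwrite("pics/f6.png",np.hstack([cv2.resize(s[150:300,240:440],(400,300)),cv2.resize(w,(400,300))]))
cv2.imwrite("pics/top6.png",t)
```

```text
[2.20000e-02 2.99982e+01 2.35167e+01] [ 0.4  -0.74 -4.08] [-0.048  0.058 -0.016]
[2.21000e-02 2.99981e+01 2.70250e+01] [ 0.53  0.75 -4.13] [-0.094  0.067 -0.027]
```

View pics/f6.png

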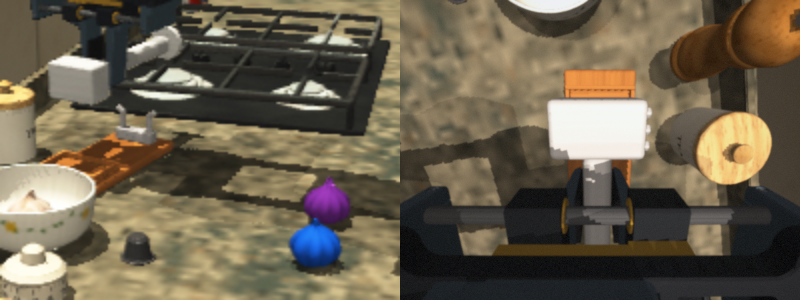

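View pics/top6.png

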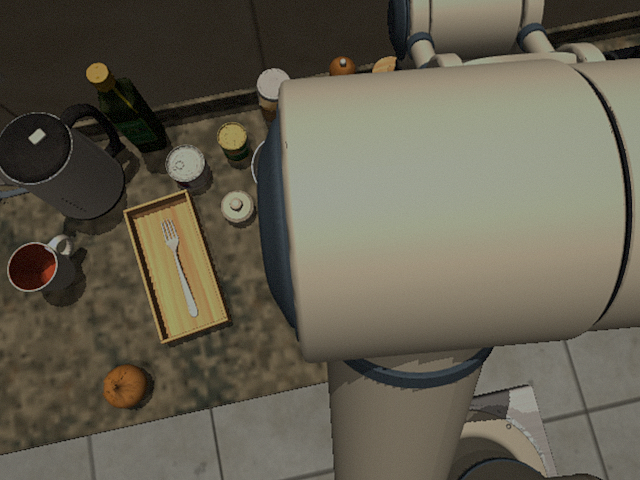

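The held mallet sits over the rest in both views, and the fork, timer, pod and garlic are in place. One numeric check of level and alignment by projecting the expected pose.

Run:
```python
from h import *
import pickle
def proj(c,p):
    T=np.linalg.inv(np.array(c["cam_to_world"]));K=np.array(c["intrinsics"])
    return np.round(cv2.projectPoints(np.array(p,float),cv2.Rodrigues(T[:3,:3])[0],T[:3,3],K,np.array([c["k1"],0,0,0.]))[0].reshape(-1,2),1)
a=np.radians(-103.6);x=np.array([np.cos(a),np.sin(a),0]);y=np.array([-x[1],x[0],0]);o=np.array([.6445,-.021,.110])
L=lambda q:[o+u*x+v*y+[0,0,w] for u,v,w in q]
s=proj(pickle.load(open("side.pkl","rb")),L([(-.077,-.032,.046),(-.077,.032,.046),(-.077,.032,0),(-.077,-.032,0),(.158,0,.046),(.158,0,.023)]))
print("side, in crop px:",((s-[240,150])*2).tolist())
c=arm.get_calibration("wrist")
w=proj(c,L([(-.077,.032,.046),(-.077,-.032,.046),(-.037,-.032,.046),(-.037,.032,.046)]));print("wrist, half px +400:",(w/1.6+[400,0]).tolist())
print("head from wrist",pix2plane(c,[[315,206]],.156), "expected",L([(-.057,0,.046)]))
print(arm.current_ee_pos(),np.abs(arm.current_dq()).max())
```

```text
side, in crop px: [[91.20000000000005, 67.60000000000002], [45.799999999999955, 60.19999999999999], [47.200000000000045, 97.39999999999998], [92.0, 105.60000000000002], [166.0, 24.399999999999977], [165.79999999999995, 41.0]]
wrist, half px +400: [[650.0625, 99.0625], [545.1875, 99.0625], [549.5, 161.125], [645.6875, 161.125]]
head from wrist [[0.65785517 0.03617621 0.156     ]] expected [array([0.6579031 , 0.03440178, 0.156     ])]
[ 0.64449921 -0.02102152  0.11449033] 0.09474714945099069
```

The prediction matches the images within about 2 mm and 1–2 px, so the mallet is level and lined up. Handing in.

```bash
python3 -c "
from rig import arm
print(arm.current_t(),arm.current_grasp_force());print(arm.sign_off())"
```

```text
27.175 29.998121559619904
the job is handed in; nothing more can be done
None
```

I handed the job in at 27 s: garlic in the bowl, fork lengthwise in the tray, timer and pod left alone, and the mallet still gripped at its balance point, level and in line about 5 cm above the rest's prong tips; no verdict came back.

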